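# Turn over an upside-down rail carrier and clamp it on the optical rail

## Task

One of the two optical rail carriers on the white tray has arrived upside down, with its groove and yellow stripes facing up. Turn that one right way up, set it astride the black rail with the rail in its groove, slide it along until you feel it come right up against the red stop, and then swing the orange hold-down arm over so that it rests on the carrier's top. Leave the other carrier and the rest of the bench as they are.

Things in the scene. Friction and masses are not known exactly. Their poses are not given: they have to be found in the camera images.
- carrier_center (a point): Centre of the upside-down carrier, an aluminium block 48 (x) by 60 (y) by 32 (z) mm, about 0.2 kg. Its z runs from underside to top: it points down at the start. A groove 23 mm wide, 10 deep runs along y through the underside between two flanges with yellow stripes; the top is blue with a steel disc. Either end may face the stop. It stands steadily on its 48 x 32 ends
- spare_center (a point): Centre of the other carrier, identical but right way up (blue top showing, z up); to be left on the tray
- tray: Fixed white tray 110 (x) by 260 (y) by 5 mm, origin under its centre. On it two fixed grey pads, 34 (x) by 56 (y) by 20 mm high, at y = -75 and +75 mm. A carrier lies on each, long side along the tray's y, overhanging the pad by 7 mm on its long sides, its centre 41 mm over the table; which carrier is on which pad varies
- mat: Fixed black rubber mat 110 by 110 by 3 mm, origin at the centre of its underside; a free place to set the carrier down for a new grip
- rail_top (a point): Middle of the fixed black rail, on its flat top, 55 mm over the table. y runs along the rail towards the stop, z up. The rail is 340 mm long, 20 wide, 25 deep, on two feet 46 mm wide and 30 high at y = -130 and +130 mm; else it is free underneath. A carrier seated right way up has its centre 6 mm above the rail's top and slides along y
- stop_face (a point): On the rail's top centre line, in the plane of the red stop's face, which looks to -y; axes as the rail's. Fixed 20 to 90 mm beyond the rail's middle. The stop reaches 40 mm to +y, is 44 mm wide, 22 high. A carrier touching it has its centre at y = -30 mm. Hinge cheeks, 42 mm over all in x, rise to 41 mm above the rail's top at y = 12 to 28 mm
- holddown (a joint): Orange hold-down arm on the stop: 0 = straight up, positive = over towards the carrier (-y), 1.57 = level, lying on a carrier at the stop. Range -0.45 to 1.75, starts -0.35 to 0.15. Axis parallel to the rail's x, 20 mm behind the stop face, 31 mm above the rail's top. Arm 22 mm wide, 10 thick, its end 65 mm from the axis. Stays where left; 1 to 2 N moves it
- holddown_pad (a point): Point on the hold-down arm's centre line, 50 mm from the hinge axis; a rubber foot 9 mm off the centre line sits here on the side that meets the carrier. The point's z points along the arm, away from the hinge
- lens_tube: Black lens tube standing on the table, 40 mm diameter, 60 mm tall, origin at the centre of its underside; leave alone
- mirror_mount: Mirror on a post, 50 mm square foot, 107 mm tall, origin under the foot; leave alone
- solvent: White solvent bottle, 60 mm diameter, 150 mm tall, origin under its centre; leave alone
- jar: Amber jar, 56 mm diameter, 60 mm tall, origin under its centre; leave alone
- cup: White cup, 72 mm diameter, 90 mm tall, origin under its centre; leave alone
- driver: Screwdriver lying on the table beyond the rail, about 200 mm long; leave alone

How it is judged (in metres and radians):
On the way, in this order (a step that is already met when the one before it is completed fails the run):
1. the carrier has been turned right way up (angle between carrier_center's own z axis and vertical below 0.35 rad), for 0.1 s.
2. the carrier sits on the rail, right way up and against the stop, with the hold-down still open (angle between carrier_center's own z axis and vertical below 0.1 rad and z of carrier_center in the frame of rail_top between 0.003 and 0.009 m and x of carrier_center in the frame of rail_top between -0.004 and 0.004 m and y of carrier_center in the frame of stop_face between -0.0325 and -0.027 m and value of joint holddown below 1 rad), for 0.2 s.
At the end, for the whole second after the job is handed in: The carrier is at rest on the rail, blue top up (within 0.1 rad of level), seated down to within 3 mm of full depth, within 4 mm of the rail's centre line and within 2.5 mm of touching the stop; the hold-down arm lies on it (joint between 1.45 and 1.68); released (angle between carrier_center's own z axis and vertical below 0.1 rad and z of carrier_center in the frame of rail_top between 0.003 and 0.009 m and x of carrier_center in the frame of rail_top between -0.004 and 0.004 m and y of carrier_center in the frame of stop_face between -0.0325 and -0.027 m and value of joint holddown between 1.45 and 1.68 rad and linear speed of carrier below 0.02 m/s and contact force between the fingers and carrier below 0.1 N).
It fails at once if the other carrier is shifted by more than 20 mm (distance of spare_center from where it was at the start of the episode above 0.02 m).
It fails at once if a bystander is knocked over or shifted by more than 40 mm (distance of any of lens_tube, solvent, jar, mirror_mount, cup, driver from where it was at the start of the episode above 0.04 m or angle between any of lens_tube, solvent, jar, mirror_mount, cup's own z axis and vertical above 0.5 rad).
It also fails if it takes over 64 s, if anything falls off the work surface, if the arm or the gripper's body presses on something with over 40 N, if the wrist force passes 120 N, or if a joint passes its speed limit or range.

## Robot

A 6-joint arm with a two-finger parallel gripper is mounted at the origin on the work surface. World frame = base frame: x ahead of the robot, y to its left, z up, the work surface at z = 0. Lengths are in mm, angles in rad, forces in N, time in s.
With the tool pointing down it reaches from about 275 to 750 mm from the base axis. Payload 10.2 kg.
Tool frame: the origin (TCP) lies between the finger pads; the fingertips stand 11 mm ahead of it and the grasp point (between the pads) lies 8 mm behind it; z points along the fingers, y is the line along which they close (so a half turn about z gives the same grasp; the last joint's range is limited). The gripper opens to 85 mm and grips with 20 to 120 N. Pads are 22 mm wide; open, the fingers measure 114 mm over their backs; the gripper's body (76 mm by 85 mm) begins 54 mm behind the grasp point. The pads swing forward as they close: fully open they stand 13 mm farther back than shut.
Start: joints at [1.051, 0.313, 1.498, -0, 1.331, -0.223], TCP at [153.555, 502.048, 242.294] pointing down, gripper open.
Joint ranges: [-2.94, 2.94], [-0.97, 2.17], [0.19, 2.56], [-1.23, 4.37], [0.02, 3.11], [-2.88, 2.88]. Speed limits (rad/s): [2.39, 2.39, 3.01, 3.14, 3.14, 3.14].

## Interface

Orientations are given as a unit quaternion [w, x, y, z].
In Python, from rig import sense, eyes, finish_job gives the robot as it stands.
- The arm moves only by the shell command python3 -m jog 'ROWS' [FORCE]. ROWS is JSON, a list of rows, each a list of 7 numbers: the shift along the tool's x, y, z in m, then the turn, a rotation vector about the tool's x, y, z in rad, then the finger opening in m, from 0 to 0.0854. In form: [[dx, dy, dz, rx, ry, rz, gripper], ...]. A call has 1 to 5 rows; each row shifts and turns the commanded pose from where the row before left it, along the tool's axes as they then stand; what a row does not reach is not made up. A row lasts 1/10 s, in which the tool goes at most 50 mm and 8.59 degrees, less where a joint would pass 70% of its speed; a pose out of reach is approached as far as the arm can. A call is refused whole if a number of a shift passes 0.05 or a number of a turn 0.15, either way. A call with a gripper value outside its range is refused whole. The fingers move at their own pace and stop on an object; FORCE is the grip in N (left out, the last holds). Time passes only in rows, so rows that do not move let the fingers close. It gives the time, the measured TCP pose, the force, the opening and the grip force at its end, in the units of the state.
- sense(): the state, without advancing time (a new reading comes with each control period).
- eyes.capture(name): name is "side" or "top" or "wrist"; returns the picture (384x512x3 uint8, red, green, blue); there is no depth.
- eyes.calibration(name): a dict with "fx", "fy", "cx", "cy" (pixels), "dist" ([k1, k2, p1, p2, k3] as OpenCV has them; the pictures are not rectified), "cam_to_world" (4x4, takes a point from camera to world coordinates); the wrist camera has in their place "mount" (4x4, takes a point from camera to tool coordinates, whose origin is the TCP and whose axes are the flange's). Camera axes: x right, y down, z forward; pixel columns grow to the right and rows downward; lengths in mm; the calibration is good to about 2 mm. A picture is of the moment at which its call begins: read the wrist's pose just before it. calibration takes no time and is no camera call.
- finish_job(): hands the job in; it is judged then, once.
The state is a dict: "time_s": time; "joints": joint angles; "dq": joint speeds; "tau": joint torques, N m; "eef_pos": TCP position; "ee_rot": TCP orientation; "force": force on the tool from outside, world axes, zero at the start; "wrist_torque": the same for the moment, N m; "grip_width": opening from 0.0 (shut) to 1.0 (fully open); "grip_force": force on a finger pad.
Only numpy, scipy, OpenCV 4.12 (cv2) and the standard library are available. Lean on these libraries where they do the work, as an engineer would, in place of code of your own. Each camera call takes 0.05 s, during which the arm holds its last target. There are 200 camera calls.

## Working session

There is one attempt and no reset: what is moved stays moved. The work goes in short steps, Python scripts to look and compute and a shell command to move; the robot and the scene stay as the last step left them, time stands still between calls to the robot, and variables do not carry over. Pictures are saved under pics/ and viewed, at most 10 in all, crops included, and the job is handed in when it is done.

```bash
mkdir -p pics; ls; cat > h.py <<'E'
import numpy as np, cv2, json
from rig import sense, eyes, finish_job
from scipy.spatial.transform import Rotation as R
def Rt(s=None):
    s=s or sense(); q=s["ee_rot"]; return R.from_quat([q[1],q[2],q[3],q[0]]).as_matrix(), np.array(s["eef_pos"])
def cap(n):
    c=eyes.calibration(n)
    if "cam_to_world" in c: T=np.array(c["cam_to_world"])
    else:
        r,p=Rt(); T=np.eye(4); T[:3,:3]=r; T[:3,3]=p; T=T@np.array(c["mount"])
    im=eyes.capture(n)
    return im,(c,T)
def KM(c): return np.array([[c["fx"],0,c["cx"]],[0,c["fy"],c["cy"]],[0,0,1.]]),np.array(c["dist"],float)
def onz(cal,px,z):
    c,T=cal; K,d=KM(c)
    u=cv2.undistortPoints(np.array(px,float).reshape(-1,1,2),K,d).reshape(-1,2)
    v=np.c_[u,np.ones(len(u))]@T[:3,:3].T; o=T[:3,3]
    return o+v*((z-o[2])/v[:,2])[:,None]
def save(n,im): cv2.imwrite("pics/"+n+".png",cv2.cvtColor(im,cv2.COLOR_RGB2BGR))
E
python3 - <<'E'
from h import *
ims=[]
for n in ["side","top","wrist"]:
    im,cal=cap(n); np.savez("/tmp/%s.npz"%n,im=im); ims.append(im); print(n,np.round(cal[1],3).tolist(),cal[0]["fx"])
    np.save("/tmp/%s_T.npy"%n,cal[1])
a=cv2.resize(np.hstack(ims[:2]),(800,300))
save("a",ims[1]); save("b",ims[0])
s=sense(); print({k:np.round(v,3).tolist() for k,v in s.items()})
E
```

```text
pics
side [[0.762, -0.448, 0.468, 12.494], [-0.648, -0.537, 0.54, -732.493], [0.009, -0.714, -0.7, 987.889], [0.0, 0.0, 0.0, 1.0]] 428.3995920694342
top [[0.008, -0.986, 0.167, 365.935], [-1.0, -0.007, 0.001, -36.405], [-0.0, -0.167, -0.986, 1577.595], [0.0, 0.0, 0.0, 1.0]] 461.4529308088228
wrist [[0.293, 0.905, 0.309, 72.526], [0.956, -0.276, -0.096, 526.69], [-0.002, 0.324, -0.946, 373.956], [0.0, 0.0, 0.0, 1.0]] 271.9813593264633
{'time_s': 0.15, 'joints': [1.051, 0.313, 1.498, 0.0, 1.331, -0.223], 'dq': [0.001, -0.002, -0.0, 0.0, -0.0, -0.0], 'tau': [0.002, -41.237, -25.979, -0.0, 0.003, -0.0], 'eef_pos': [153.46, 501.876, 241.89], 'ee_rot': [-0.0, 0.148, 0.989, -0.0], 'force': [-0.126, 0.321, -0.58], 'wrist_torque': [0.039, -0.018, 0.019], 'grip_force': 0.0, 'grip_width': 1.002}
```

View pics/a.png

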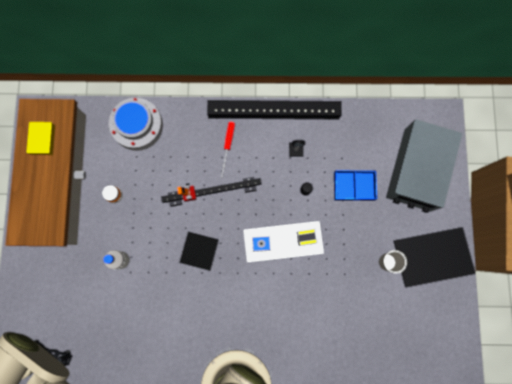

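View pics/b.png

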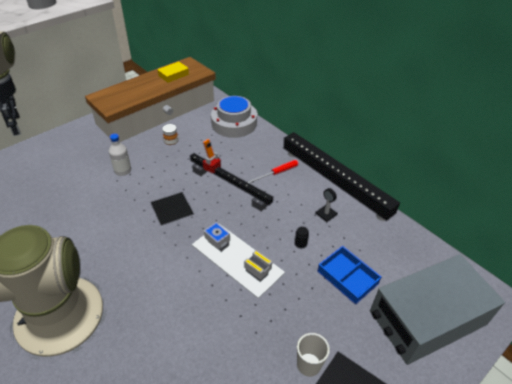

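The top view shows the tray at px (283,241), with the spare (blue top, 261,243) on its +y pad and the upside-down carrier (yellow stripes, 306,238) on its -y pad. The mat is at (199,250). The rail runs from (163,199) to (260,182), with the red stop and orange arm near (187,192) on its +y half. The side view shows the same layout.

```bash
cat > m.py <<'E'
from h import *
def ld(n):
    return np.load("/tmp/%s.npz"%n)["im"],(eyes.calibration(n),np.load("/tmp/%s_T.npy"%n))
def mask(im,lo,hi,box=None):
    h=cv2.cvtColor(im,cv2.COLOR_RGB2HSV); m=cv2.inRange(h,np.array(lo),np.array(hi))
    if box: b=np.zeros_like(m); b[box[1]:box[3],box[0]:box[2]]=1; m=m*b
    return m
def rect(m):
    cs,_=cv2.findContours(m,cv2.RETR_EXTERNAL,cv2.CHAIN_APPROX_NONE); c=max(cs,key=cv2.contourArea)
    return c.reshape(-1,2),cv2.minAreaRect(c)
E
python3 - <<'E'
from m import *
im,cal=ld("top")
def wr(name,m,z):
    m=cv2.morphologyEx(m,cv2.MORPH_CLOSE,np.ones((3,3)))
    c,_=rect(m); w=onz(cal,c,z)[:,:2].astype(np.float32); (x,y),(a,b),_=r=cv2.minAreaRect(w)
    p=cv2.boxPoints(r); e=max((p[1]-p[0],p[2]-p[1]),key=np.linalg.norm); e=e*np.sign(e[1])
    print(name,np.round([x,y,a,b],1),"long axis yaw deg",round(float(np.degrees(np.arctan2(e[1],e[0]))),1))
wr("tray",mask(im,(0,0,215),(179,40,255),(235,215,330,268)),5)
wr("mat",mask(im,(0,0,0),(179,255,60),(170,225,225,275)),3)
wr("rail",mask(im,(0,0,0),(179,255,75),(155,170,268,210)),50)
wr("yellow",mask(im,(20,90,90),(35,255,255),(290,220,325,255)),57)
wr("spare",mask(im,(95,90,90),(125,255,255),(245,230,275,255)),57)
wr("stop",mask(im,(0,150,90),(5,255,255),(170,175,210,210)),77)
wr("orange",mask(im,(6,150,90),(18,255,255),(170,175,210,210)),120)
print(eyes.calibration("wrist"))
E
```

```text
tray [ 466.6 -153.4  110.3  260.1] long axis yaw deg 97.0
mat [432.6 132.2 104.3 104.2] long axis yaw deg 76.1
rail [639.7  34.4  39.7 221.1] long axis yaw deg 98.7
yellow [ 461.6 -230.    11.1   50.3] long axis yaw deg 98.5
spare [454.9 -77.3  42.4  52.5] long axis yaw deg 90.4
stop [619.1 150.6  40.3  16.6] long axis yaw deg 19.6
orange [618.4 174.9  22.8  32.5] long axis yaw deg 90.4
{'fx': 271.9813593264633, 'fy': 271.9813593264633, 'cx': 255.8477819454449, 'cy': 187.38846237777466, 'dist': array([-0.05715324,  0.        ,  0.        ,  0.        ,  0.        ]), 'mount': array([[-2.43295509e-04, -9.45979199e-01, -3.24227228e-01,
         8.46556708e+01],
       [ 9.99999768e-01, -2.36357768e-05, -6.81424877e-04,
        -5.07722936e-02],
       [ 6.36950397e-04, -3.24227319e-01,  9.45978985e-01,
        -1.32140332e+02],
       [ 0.00000000e+00,  0.00000000e+00,  0.00000000e+00,
         1.00000000e+00]])}
```

```bash
Z='[0,0,0,0,0,0.144,0.085]'; 
python3 -m jog '[[0,0,0,0,0,0.144,0.085],[0,0,0,0,0,0.144,0.085],[0,0,0,0,0,0.144,0.085],[0,0,0,0,0,0.144,0.085]]'
python3 -m jog '[[0,0,0,0,0,0.144,0.085],[0,0,0,0,0,0.144,0.085],[0,0,0,0,0,0.144,0.085],[0,0,0,0,0,0.144,0.085]]'
python3 -m jog '[[-0.042,0.013,0.002,0,0,0,0.085],[-0.042,0.013,0.002,0,0,0,0.085],[-0.042,0.013,0.002,0,0,0,0.085],[-0.042,0.013,0.002,0,0,0,0.085],[-0.042,0.013,0.002,0,0,0,0.085]]'
python3 -m jog '[[-0.042,0.013,0.002,0,0,0,0.085],[-0.042,0.013,0.002,0,0,0,0.085],[-0.042,0.013,0.002,0,0,0,0.085],[-0.042,0.013,0.002,0,0,0,0.085],[-0.042,0.013,0.002,0,0,0,0.085]]'
python3 -m jog '[[-0.042,0.013,0.003,0,0,0,0.085],[-0.042,0.013,0.003,0,0,0,0.085],[-0.042,0.013,0.003,0,0,0,0.085],[-0.042,0.013,0.003,0,0,0,0.085],[-0.042,0.013,0.003,0,0,0,0.085]]'
cat >> h.py <<'E'
def st():
    s=sense(); r,p=Rt(s); print("t",round(s["time_s"],2),"p",np.round(p,1),"x",np.round(r[:,0],3),"y",np.round(r[:,1],3),"z",np.round(r[:,2],3),"q",np.round(s["joints"],2),"F",np.round(s["force"],1),"w",round(s["grip_width"],3),"gf",round(s["grip_force"],1))
def togo(target):
    r,p=Rt(); print("to go tool mm",np.round(r.T@(np.array(target)-p),1))
E
python3 -c "
from h import *
st(); togo([476,-228,170])"
```

```text
time_s: 0.55
eef_pos: [153.5, 502.0, 242.0]
ee_rot: [-0.0, 0.425, 0.905, -0.0]
force: [0.1, 0.0, 0.0]
grip_width: 0.998
grip_force: 0.0
time_s: 0.95
eef_pos: [153.5, 502.0, 242.1]
ee_rot: [0.0, 0.665, 0.747, -0.0]
force: [-0.3, 0.5, 0.6]
grip_width: 0.995
grip_force: 0.0
time_s: 1.45
eef_pos: [243.8, 299.9, 232.1]
ee_rot: [0.0, 0.662, 0.749, -0.0]
force: [1.5, -0.3, 0.4]
grip_width: 0.995
grip_force: 0.0
time_s: 1.95
eef_pos: [333.9, 99.2, 222.3]
ee_rot: [0.0, 0.663, 0.749, 0.0]
force: [0.9, 0.2, 0.0]
grip_width: 0.996
grip_force: 0.0
time_s: 2.45
eef_pos: [424.1, -101.5, 207.1]
ee_rot: [-0.0, 0.663, 0.749, 0.0]
force: [1.3, 0.3, 0.3]
grip_width: 0.996
grip_force: 0.0
t 2.45 p [ 424.1 -101.5  207.1] x [-0.121  0.993  0.   ] y [ 0.993  0.121 -0.   ] z [-0.  0. -1.] q [-0.5   0.15  1.8   0.    1.19 -0.63] F [1.3 0.3 0.3] w 0.996 gf 0.0
to go tool mm [-131.9   36.2   37.1]
```

```bash

python3 -m jog '[[-0.044,0.012,0.012,0,0,0,0.085],[-0.044,0.012,0.012,0,0,0,0.085],[-0.044,0.012,0.012,0,0,0,0.085],[0,0,0,0,0,0,0.085]]' >/dev/null
python3 - <<'E'
from m import *
st()
im,cal=cap("wrist"); save("w1",im)
m=mask(im,(22,110,90),(35,255,255))
n,l,s,c=cv2.connectedComponentsWithStats(m)
for i in range(1,n):
    if s[i,4]>150:
        k,_=rect((l==i).astype(np.uint8)*255); w=onz(cal,k,57)[:,:2].astype(np.float32); r=cv2.minAreaRect(w)
        p=cv2.boxPoints(r); e=max((p[1]-p[0],p[2]-p[1]),key=np.linalg.norm)
        print(c[i].round(1),s[i,4],np.round(r[0],1),np.round(r[1],1),np.degrees(np.arctan2(*(e*np.sign(e[1]))[::-1])).round(1))
E
```

```text
t 2.85 p [ 475.8 -229.9  168.8] x [-0.118  0.993  0.001] y [ 0.993  0.118 -0.002] z [-0.002  0.001 -1.   ] q [-0.67  0.39  1.59 -0.    1.16 -0.79] F [-0.8  0.5  0.4] w 0.992 gf 0.0
[278.7 185.7] 481 [ 495.7 -226.6] [ 8.5 52.2] 98.6
[241.  187.2] 464 [ 460.6 -232.3] [ 8.5 51.5] 99.1
```

View pics/w1.png

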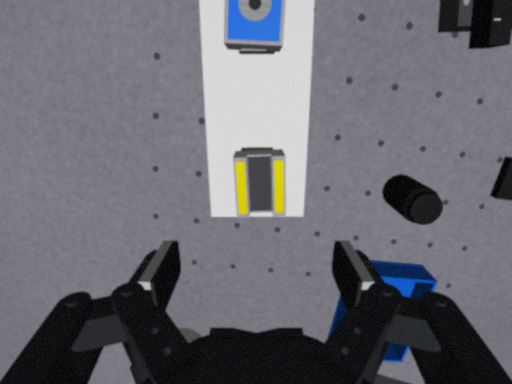

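The wrist view shows the upside-down carrier at px (259,186) with both stripes clear, about 36 mm apart as they should be. The spare is well up in the frame at (255,10). The carrier centre is about (478,-229.5), yaw 9°.

```bash

python3 -m jog '[[0,0,0,0,0,-0.037,0.085],[0,0,0,0,-0.131,0,0.085],[0,0,0,0,-0.131,0,0.085],[0,0,0,0,-0.131,0,0.085],[0,0,0,0,-0.131,0,0.085]]' >/dev/null
python3 - <<'E'
from h import *
st(); togo([477.6,-226.5,32])
E
```

```text
t 3.4 p [ 475.7 -225.   172.4] x [-0.137  0.852 -0.505] y [0.987 0.16  0.003] z [ 0.083 -0.498 -0.863] q [-0.47  0.3   1.81 -0.6   0.79 -0.26] F [ 0.1 -0.8  0.2] w 0.993 gf 0.0
to go tool mm [ 69.4   1.3 122.1]
```

```bash

python3 -m jog '[[0.035,0,0.01,0,0,0,0.085],[0.034,0,0.01,0,0,0,0.085],[0,0,0,0,0,0,0.085]]' >/dev/null
python3 - <<'E'
from h import *
st(); togo([477.6,-226.5,32])
E
```

```text
t 3.7 p [ 465.7 -173.5  117. ] x [-0.142  0.856 -0.497] y [ 0.987  0.161 -0.005] z [ 0.076 -0.492 -0.867] q [-0.38  0.36  1.9  -0.7   0.73 -0.04] F [-0.1  0.1 -0.1] w 0.993 gf 0.0
to go tool mm [ -4.8   3.6 100.7]
```

```bash

python3 -m jog '[[-0.005,0.003,0.02,0,0,0,0.085],[0,0,0.03,0,0,0,0.085],[0,0,0.03,0,0,0,0.085],[0,0,0.021,0,0,0,0.085],[0,0,0,0,0,0,0.085]]'
python3 - <<'E'
from h import *
st(); togo([477.6,-226.5,32])
E
```

```text
time_s: 4.2
eef_pos: [478.6, -231.3, 33.6]
ee_rot: [0.196, 0.627, 0.735, -0.169]
force: [-0.3, -0.0, 1.4]
grip_width: 0.997
grip_force: 0.0
t 4.2 p [ 478.6 -231.3   33.6] x [-0.137  0.855 -0.499] y [ 0.988  0.157 -0.002] z [ 0.077 -0.493 -0.866] q [-0.48  0.56  1.88 -0.88  0.55  0.09] F [-0.3 -0.   1.4] w 0.997 gf 0.0
to go tool mm [ 5.1 -0.3 -1.1]
```

Fix the x offset, then close with 60 N and lift.

```bash

python3 -m jog '[[0.005,0,0,0,0,0,0.085],[0,0,0,0,0,0,0.05],[0,0,0,0,0,0,0.03],[0,0,0,0,0,0,0.03],[0,0,0,0,0,0,0.03]]' 60
python3 -m jog '[[0,0,0,0,0,0,0.03],[0,0,0,0,0,0,0.03],[0,0,0,0,0,0,0.03]]' 60
python3 - <<'E'
from h import *
st(); im,_=cap("wrist"); save("w2",im)
E
```

```text
time_s: 4.7
eef_pos: [479.2, -226.3, 33.1]
ee_rot: [0.198, 0.626, 0.735, -0.168]
force: [-1.6, 4.2, 6.8]
grip_width: 0.55
grip_force: 62.5
time_s: 5.0
eef_pos: [479.2, -226.3, 33.1]
ee_rot: [0.198, 0.626, 0.735, -0.168]
force: [-1.5, 4.5, 6.9]
grip_width: 0.553
grip_force: 62.5
t 5.0 p [ 479.2 -226.3   33.1] x [-0.137  0.854 -0.501] y [0.987 0.159 0.001] z [ 0.081 -0.495 -0.865] q [-0.47  0.56  1.89 -0.89  0.55  0.11] F [-1.5  4.5  6.9] w 0.553 gf 62.5
```

View pics/w2.png

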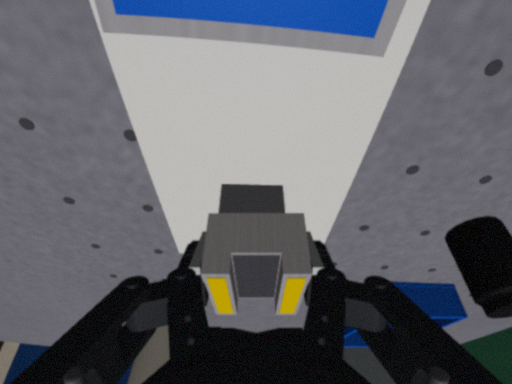

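The carrier is gripped squarely between the pads at px (256,265), and the stripes are still up. Next: lift, then turn it +90° about the closing axis.

```bash

python3 -m jog '[[-0.013,0,-0.022,0,0,0,0.03],[-0.013,0,-0.022,0,0,0,0.03],[-0.013,0,-0.022,0,0,0,0.03],[-0.013,0,-0.022,0,0,0,0.03],[0,0,0,0,0,0,0.03]]' 
python3 -m jog '[[0,0,0,0,0.143,0,0.03],[0,0,0,0,0.143,0,0.03],[0,0,0,0,0.143,0,0.03],[0,0,0,0,0.143,0,0.03],[0,0,0,0,0.143,0,0.03]]' >/dev/null
python3 -m jog '[[0,0,0,0,0.143,0,0.03],[0,0,0,0,0.143,0,0.03],[0,0,0,0,0.143,0,0.03],[0,0,0,0,0.143,0,0.03],[0,0,0,0,0.143,0,0.03]]' >/dev/null
python3 -m jog '[[0,0,0,0,0.141,0,0.03],[0,0,0,0,0,0,0.03]]' 
python3 - <<'E'
from h import *
st(); togo([432,138,110])
E
```

```text
time_s: 5.55
eef_pos: [480.1, -227.8, 137.6]
ee_rot: [0.2, 0.627, 0.734, -0.167]
force: [0.9, 1.0, -2.4]
grip_width: 0.555
grip_force: 62.5
time_s: 6.75
eef_pos: [477.5, -228.0, 130.2]
ee_rot: [-0.38, 0.565, 0.658, 0.321]
force: [-0.1, 0.1, -2.3]
grip_width: 0.556
grip_force: 62.4
t 6.75 p [ 477.5 -228.   130.2] x [-0.072  0.499  0.863] y [ 0.988  0.155 -0.007] z [-0.137  0.852 -0.504] q [-0.88  0.87  1.22  0.5   1.98 -1.06] F [-0.1  0.1 -2.3] w 0.556 gf 62.4
to go tool mm [168.6  12.  328.4]
```

```bash

python3 -m jog '[[0.019,0.001,0.036,0,0,0,0.03],[0.019,0.001,0.036,0,0,0,0.03],[0.019,0.001,0.036,0,0,0,0.03],[0.019,0.001,0.036,0,0,0,0.03],[0.019,0.001,0.036,0,0,0,0.03]]' >/dev/null
python3 -m jog '[[0.019,0.001,0.036,0,0,0,0.03],[0.019,0.001,0.036,0,0,0,0.03],[0.019,0.001,0.036,0,0,0,0.03],[0.017,0.004,0.036,0,0,0,0.03],[0,0,0,0,0,0,0.03]]' 
python3 - <<'E'
from h import *
st(); togo([432,138,38])
im,_=cap("side"); save("s3",im[110:260,60:320].repeat(3,0).repeat(3,1))
E
```

```text
time_s: 7.75
eef_pos: [430.5, 138.3, 113.9]
ee_rot: [-0.377, 0.563, 0.663, 0.318]
force: [0.9, -0.5, -1.7]
grip_width: 0.558
grip_force: 62.6
t 7.75 p [430.5 138.3 113.9] x [-0.081  0.506  0.858] y [ 0.987  0.163 -0.003] z [-0.141  0.847 -0.513] q [-0.4   0.56  1.89  0.82  1.46 -1.  ] F [ 0.9 -0.5 -1.7] w 0.558 gf 62.6
to go tool mm [-65.5   1.7  38.4]
```

View pics/s3.png

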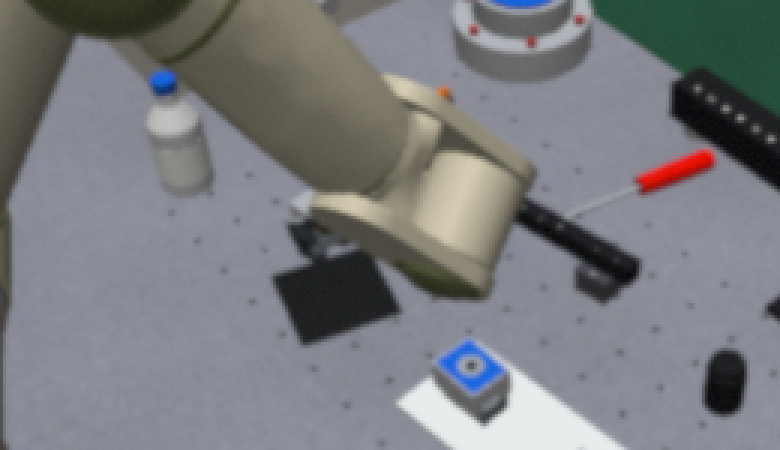

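The side view shows the arm over the mat (335,295 in the crop) with the spare untouched on the tray. Lower onto the mat, feeling for contact.

```bash

python3 -m jog '[[-0.016,0.001,0.009,0,0,0,0.03],[-0.016,0.001,0.009,0,0,0,0.03],[-0.016,0,0.009,0,0,0,0.03],[-0.014,0,0.008,0,0,0,0.03],[0,0,0,0,0,0,0.03]]'
python3 -m jog '[[-0.002,0,0.001,0,0,0,0.03],[0,0,0,0,0,0,0.03]]'
python3 -c "
from h import *
st(); togo([432,138,36])"
```

```text
time_s: 8.3
eef_pos: [434.7, 132.7, 41.9]
ee_rot: [-0.377, 0.565, 0.661, 0.32]
force: [-0.1, -0.0, -1.9]
grip_width: 0.553
grip_force: 62.8
time_s: 8.5
eef_pos: [435.4, 132.9, 41.3]
ee_rot: [-0.376, 0.564, 0.661, 0.321]
force: [0.6, 0.1, -1.9]
grip_width: 0.555
grip_force: 62.8
t 8.5 p [435.4 132.9  41.3] x [-0.08   0.505  0.86 ] y [ 0.988  0.157 -0.   ] z [-0.135  0.849 -0.511] q [-0.41  0.73  1.88  0.84  1.36 -1.12] F [ 0.6  0.1 -1.9] w 0.555 gf 62.8
to go tool mm [-1.7 -2.5  7.5]
```

```bash

python3 -m jog '[[-0.0026,0,0.0015,0,0.012,0,0.03],[0,0,0,0,0,0,0.03]]' | grep -E "pos|force"
python3 -m jog '[[-0.0013,0,0.0008,0,0,0,0.03],[0,0,0,0,0,0,0.03]]'| grep -E "pos|force"
python3 -c "
from h import *
st()"
```

```text
eef_pos: [435.1, 133.0, 37.8]
force: [0.8, -0.6, -1.7]
grip_force: 62.8
eef_pos: [435.1, 133.2, 36.3]
force: [0.4, -0.2, -1.9]
grip_force: 63.1
t 8.9 p [435.1 133.2  36.3] x [-0.077  0.493  0.866] y [ 0.988  0.157 -0.001] z [-0.137  0.855 -0.5  ] q [-0.41  0.75  1.88  0.84  1.36 -1.13] F [ 0.4 -0.2 -1.9] w 0.551 gf 63.1
```

```bash

python3 -m jog '[[-0.0009,0,0.0005,0,0,0,0.03],[0,0,0,0,0,0,0.03]]' | grep -E "pos|^force"
python3 -m jog '[[-0.0009,0,0.0005,0,0,0,0.03],[0,0,0,0,0,0,0.03]]' | grep -E "pos|^force"
python3 -m jog '[[-0.0009,0,0.0005,0,0,0,0.03],[0,0,0,0,0,0,0.03]]'| grep -E "pos|^force"
```

```text
eef_pos: [435.1, 133.2, 36.2]
force: [-1.8, -2.5, 8.3]
eef_pos: [435.1, 133.2, 36.2]
force: [-3.7, -7.7, 18.3]
eef_pos: [435.1, 133.2, 36.2]
force: [-7.6, -10.1, 30.0]
```

Contact came at TCP z 36.2, as expected. Unload, open and retreat along the tool axis.

```bash

python3 -m jog '[[0.0018,0,-0.001,0,0,0,0.03],[0,0,0,0,0,0,0.055],[0,0,0,0,0,0,0.085],[0,0,0,0,0,0,0.085],[0,0,0,0,0,0,0.085]]' | grep -E "pos|^force|width"
python3 -m jog '[[0,0,-0.02,0,0,0,0.085],[0,0,-0.04,0,0,0,0.085],[0,0,-0.04,0,0,0,0.085],[0,0,0,0,0,0,0.085]]'
python3 - <<'E'
from h import *
st(); im,_=cap("wrist"); save("w4",im)
E
```

```text
eef_pos: [435.0, 133.3, 35.2]
force: [0.1, -0.2, 0.1]
grip_width: 0.995
time_s: 10.4
eef_pos: [450.7, 44.2, 86.6]
ee_rot: [-0.378, 0.563, 0.659, 0.325]
force: [0.1, -0.0, -0.6]
grip_width: 0.998
grip_force: 0.0
t 10.4 p [450.7  44.2  86.6] x [-0.08   0.496  0.864] y [0.988 0.154 0.003] z [-0.131  0.854 -0.503] q [-0.56  0.68  1.78  0.71  1.54 -1.08] F [ 0.1 -0.  -0.6] w 0.998 gf 0.0
```

View pics/w4.png

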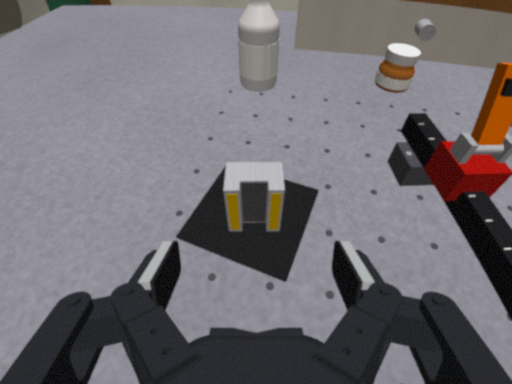

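The wrist view shows the carrier standing on its end on the mat at px (255,195), with the groove facing -y. The bottle (258,45) lies well beyond it. Raise, then swing the tool over to the -45° side.

```bash

python3 -m jog '[[0.04,0,-0.022,0,0,0,0.085],[0.04,0,-0.022,0,0,0,0.085],[0.04,0,-0.022,0,0,0,0.085],[0,0,0,0,0,0,0.085]]' | grep -E "pos|^force"
python3 -m jog '[[0,0,0,0,-0.147,0,0.085],[0,0,0,0,-0.147,0,0.085],[0,0,0,0,-0.147,0,0.085],[0,0,0,0,-0.147,0,0.085],[0,0,0,0,-0.147,0,0.085]]' | grep -E "pos|^force"
python3 -m jog '[[0,0,0,0,-0.147,0,0.085],[0,0,0,0,-0.147,0,0.085],[0,0,0,0,-0.147,0,0.085],[0,0,0,0,0,0,0.085]]' | grep -E "pos|^force"
python3 - <<'E'
from m import *
st(); togo([437.2,119.9,160])
im,cal=ld("top")
for n,lo,hi,b,z in [("bottlecap",(95,90,90),(125,255,255),(95,250,125,270),150)]:
    k,_=rect(mask(im,lo,hi,b)); print(n,onz(cal,[k.mean(0)],z).round(0))
print(onz(cal,[[110,193]],60).round(0))
E
```

```text
eef_pos: [449.2, 51.2, 225.6]
force: [0.7, -0.8, -1.3]
eef_pos: [448.2, 51.1, 221.4]
force: [-0.7, -0.0, -0.2]
eef_pos: [447.4, 53.1, 220.9]
force: [-1.0, 1.2, -0.9]
t 11.75 p [447.4  53.1 220.9] x [-0.162  0.978 -0.129] y [ 0.987  0.163 -0.004] z [ 0.017 -0.128 -0.992] q [-0.07  0.17  1.74 -0.14  1.2  -0.19] F [-1.   1.2 -0.9] w 0.994 gf 0.0
to go tool mm [74.8  1.1 51.7]
bottlecap [[400. 394. 150.]]
[[619. 426.  60.]]
```

```bash

python3 -m jog '[[0.025,0,0,0,0,0,0.085],[0.025,0,0,0,0,0,0.085],[0.02,0,0,0,0,0,0.085]]' | grep -E "pos|^force"
python3 -m jog '[[0,0,0,0,-0.131,0,0.085],[0,0,0,0,-0.131,0,0.085],[0,0,0,0,-0.131,0,0.085],[0,0,0,0,-0.131,0,0.085],[0,0,0,0,-0.131,0,0.085]]' | grep -E "pos|^force"
python3 -m jog '[[0,0,0,0,0,0,0.085]]' >/dev/null
python3 - <<'E'
from m import *
st(); togo([437.2,119.9,130])
im,cal=cap("wrist"); save("w5",im)
E
```

```text
eef_pos: [436.8, 120.2, 211.8]
force: [0.3, -0.5, -0.8]
eef_pos: [437.0, 119.0, 212.1]
force: [0.4, -0.1, 0.3]
t 12.65 p [436.2 119.7 210.2] x [-0.12   0.698 -0.706] y [ 0.987  0.159 -0.01 ] z [ 0.105 -0.698 -0.709] q [ 0.38  0.37  1.7  -0.78  1.37  0.5 ] F [-0.7  0.3 -0.6] w 0.995 gf 0.0
to go tool mm [56.6  1.9 56.8]
```

View pics/w5.png

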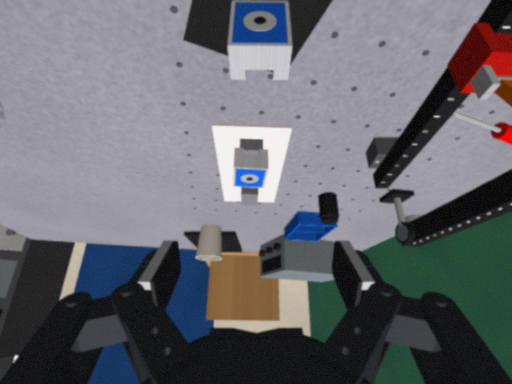

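The wrist view shows the standing carrier at px (260,40), blue face towards the tool, with its upper end spanning (229..290, 45..79). Check that position, then descend vertically.

```bash

python3 - <<'E'
from m import *
_,c=eyes.calibration("wrist"),None
r,p=Rt(); T=np.eye(4); T[:3,:3]=r; T[:3,3]=p; T=T@np.array(_["mount"])
print(onz((_,T),[[229,45],[291,45],[230,80],[290,80]],63).round(1))
E
python3 -m jog '[[0.028,0.001,0.028,0,0,0,0.085],[0.028,0.001,0.028,0,0,0,0.085],[0,0,0,0,0,0,0.085]]' | grep -E "pos|^force"
python3 -c "
from h import *
st(); togo([437.2,119.9,32.5])"
```

```text
[[411.5 136.6  63. ]
 [457.  144.3  63. ]
 [414.8 103.5  63. ]
 [465.  112.   63. ]]
eef_pos: [437.6, 118.1, 130.5]
force: [-0.1, 0.0, 1.3]
t 13.0 p [437.6 118.1 130.5] x [-0.117  0.701 -0.704] y [ 0.988  0.155 -0.011] z [ 0.101 -0.696 -0.71 ] q [ 0.38  0.5   1.77 -0.81  1.24  0.64] F [-0.1  0.   1.3] w 0.995 gf 0.0
to go tool mm [70.3  0.9 68.4]
```

```bash

python3 -m jog '[[0.024,0,0.023,0,0,0,0.085],[0.023,0,0.023,0,0,0,0.085],[0.022,0.001,0.021,0,0,0,0.085],[0,0,0,0,0,0,0.085]]' | grep -E "pos|^force"
python3 -c "
from h import *
st(); togo([437.2,119.9,32.5])"
```

```text
eef_pos: [439.5, 120.4, 36.9]
force: [-0.0, -0.8, -0.1]
t 13.4 p [439.5 120.4  36.9] x [-0.114  0.7   -0.705] y [ 0.988  0.155 -0.006] z [ 0.105 -0.697 -0.709] q [ 0.38  0.67  1.79 -0.88  1.1   0.81] F [-0.  -0.8 -0.1] w 0.997 gf 0.0
to go tool mm [ 3.  -2.3  3.3]
```

```bash

python3 -m jog '[[0.003,-0.002,0.003,0,0,0,0.085],[0,0,0,0,0,0,0.055],[0,0,0,0,0,0,0.03],[0,0,0,0,0,0,0.03],[0,0,0,0,0,0,0.03]]' 70| grep -E "pos|force"
python3 -m jog '[[0,0,0,0,0,0,0.03],[0,0,0,0,0,0,0.03]]' 70| grep -E "pos|force|width"
python3 -c "
from h import *
st()"
python3 -m jog '[[-0.018,0,-0.018,0,0,0,0.03],[-0.028,0,-0.028,0,0,0,0.03],[-0.028,0,-0.028,0,0,0,0.03],[-0.028,0,-0.028,0,0,0,0.03],[0,0,0,0,0,0,0.03]]'| grep -E "pos|force|width"
```

```text
eef_pos: [438.6, 121.1, 35.0]
force: [-1.2, 1.4, 6.7]
grip_force: 71.7
eef_pos: [438.6, 121.1, 35.0]
force: [-1.7, 1.7, 4.9]
grip_width: 0.555
grip_force: 71.7
t 14.1 p [438.6 121.1  35. ] x [-0.111  0.7   -0.706] y [0.988 0.157 0.   ] z [ 0.111 -0.697 -0.708] q [ 0.38  0.68  1.8  -0.88  1.1   0.82] F [-1.7  1.7  4.9] w 0.555 gf 71.7
eef_pos: [439.8, 121.3, 182.7]
force: [0.3, -0.6, -2.0]
grip_width: 0.551
grip_force: 72.4
```

```bash

python3 -m jog '[[0,0,0,0,0.143,0,0.03],[0,0,0,0,0.143,0,0.03],[0,0,0,0,0.143,0,0.03],[0,0,0,0,0.143,0,0.03],[0,0,0,0,0.143,0,0.03]]' |grep pos
python3 -m jog '[[0,0,0,0,0.143,0,0.03],[0,0,0,0,0.143,0,0.03],[0,0,0,0,0.143,0,0.03],[0,0,0,0,0.143,0,0.03],[0,0,0,0,0.143,0,0.03]]' |grep pos
python3 -m jog '[[0,0,0,0,0.143,0,0.03],[0,0,0,0,0,0,0.03]]' |grep pos
python3 - <<'E'
from m import *
im,cal=ld("top")
e=onz(cal,[[162.5,199],[260.5,182]],55); print(e.round(0), e.mean(0).round(0))
st(); togo([650,-20,190])
E
```

```text
eef_pos: [438.2, 120.9, 178.0]
eef_pos: [438.4, 120.3, 178.0]
eef_pos: [438.0, 119.3, 176.0]
[[600. 252.  55.]
 [661. -75.  55.]] [630.  88.  55.]
t 15.8 p [438.  119.3 176. ] x [-0.104  0.694  0.713] y [ 0.988  0.154 -0.006] z [-0.114  0.703 -0.702] q [-0.36  0.36  1.84  0.67  1.45 -0.78] F [ 0.2  0.3 -2.3] w 0.554 gf 72.3
to go tool mm [-108.7  188.  -131.8]
```

```bash

python3 -m jog '[[-0.016,0.037,-0.02,0,0,0,0.03],[-0.016,0.037,-0.02,0,0,0,0.03],[-0.016,0.037,-0.02,0,0,0,0.03],[-0.016,0.037,-0.02,0,0,0,0.03],[-0.016,0.037,-0.02,0,0,0,0.03]]' |grep pos
python3 -m jog '[[0,0,0,0,0,0,0.03],[0,0,0,0,0,0,0.03]]' |grep pos
python3 - <<'E'
from m import *
st()
im,cal=cap("wrist"); save("w6",im); np.savez("/tmp/wrist.npz",im=im); np.save("/tmp/wrist_T.npy",cal[1])
E
```

```text
eef_pos: [642.5, 24.1, 191.3]
eef_pos: [641.2, 24.6, 190.3]
t 16.5 p [641.2  24.6 190.3] x [-0.109  0.697  0.709] y [ 0.988  0.157 -0.003] z [-0.114  0.699 -0.706] q [-0.39  0.77  1.1   0.66  1.72 -0.59] F [-0.5  0.2 -1.6] w 0.556 gf 73.0
```

View pics/w6.png

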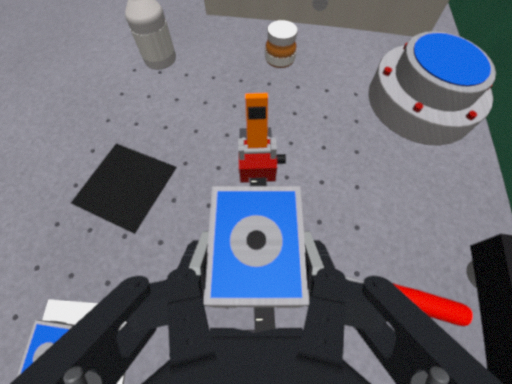

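The wrist view shows the carrier right way up (blue top, disc at px (256,240)). Beyond it are the red stop, front face spanning about (240..277, 157..180), and the orange arm standing up at (257,120). Slivers of rail show at (258,183) and (263,318).

```bash

python3 - <<'E'
from m import *
im,cal=ld("wrist")
m=mask(im,(0,150,60),(4,255,255),(225,130,295,190)); k,_=rect(m)
h=cv2.cvtColor(im,cv2.COLOR_RGB2HSV)
for r in range(150,184,3):
    xs=np.where(m[r])[0]; print(r,(xs.min(),xs.max(),len(xs)) if len(xs) else None, h[r,258])
for r in (183,185,312,318,324): print(r,im[r,236:284:2].sum(1)//3)
# rough candidates
for z in (55,77): print(z,onz(cal,[[240,180],[277,180],[258.5,180],[239,157],[277,157],[258,157]],z).round(1))
E
python3 - <<'E'
from m import *
im,cal=ld("wrist"); save("c6",cv2.resize(im[85:195,215:305],(720,880))[280:])
E
```

```text
150 None [150   2 165]
153 (np.int64(260), np.int64(269), 8) [  0 141 136]
156 (np.int64(245), np.int64(270), 26) [  2 242 172]
159 (np.int64(244), np.int64(276), 31) [  1 236 172]
162 (np.int64(240), np.int64(276), 36) [  1 216 172]
165 (np.int64(240), np.int64(275), 36) [  1 221 174]
168 (np.int64(240), np.int64(274), 34) [  3 229 130]
171 (np.int64(240), np.int64(275), 35) [  1 226  88]
174 (np.int64(241), np.int64(274), 31) [  1 213  91]
177 (np.int64(241), np.int64(274), 24) [  2 168  73]
180 (np.int64(241), np.int64(270), 8) [143  21  48]
183 None [144  30  42]
183 [148 152 141 135 133 133 128  75  52  46  42  40  42  43  43  90 144 142
 146 146 153 152 148 144]
185 [150 156 156 158 154 152 146 100  79  74  74  77  75  77  75 106 146 150
 151 154 158 151 149 150]
312 [138 139 137 141 144 140 139 141 137  86  57  58  55  59  57  58  56  56
  57 100 145 142 144 145]
318 [140 143 142 142 144 141 142 143 139  96 104 124 127 100  56  57  57  58
  58  88 145 145 142 144]
324 [145 145 143 140 136 137 141 140 144 104  53  52  56  54  52  58  57  56
  57  77 140 150 151 152]
55 [[602.5 137.4  55. ]
 [646.2 144.3  55. ]
 [624.4 140.9  55. ]
 [595.3 169.2  55. ]
 [642.3 176.5  55. ]
 [618.8 172.8  55. ]]
77 [[605.8 126.3  77. ]
 [646.2 132.6  77. ]
 [626.  129.4  77. ]
 [599.2 155.6  77. ]
 [642.6 162.4  77. ]
 [620.9 159.   77. ]]
```

View pics/c6.png

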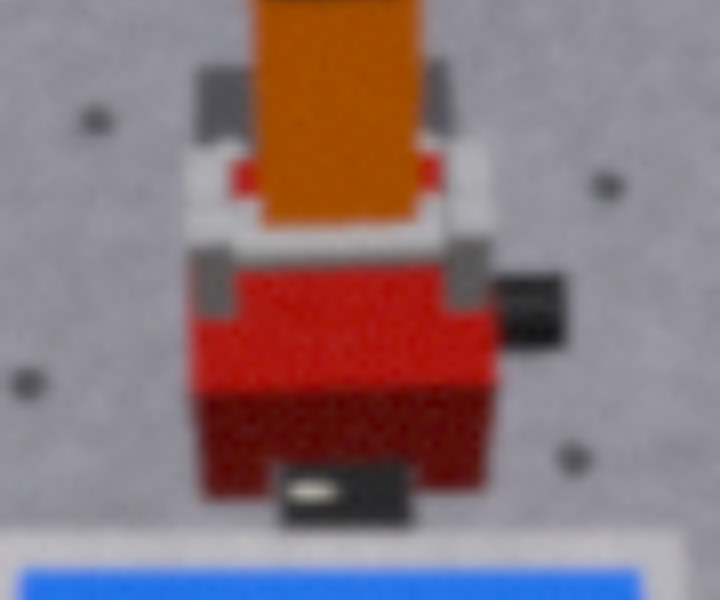

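The crop shows the stop's front-top edge from px (239.4,168.7) to (277.1,167.8), and the rail meeting the face at (250..266,178). The arm is upright and clear, and a small black hinge knob is on the +x side.

```bash

python3 - <<'E'
from m import *
im,cal=ld("wrist")
a=onz(cal,[[239.4,168.7],[277.1,167.8]],77); b=onz(cal,[[250.1,178.1],[265.9,178.1],[250,185],[266.4,185],[254,312],[274.5,312],[254,324],[274.5,324]],55)
print(a.round(1),a.mean(0).round(1),np.linalg.norm(a[1]-a[0])); print(b.round(1))
mid=(b[0::2]+b[1::2])/2; print(mid.round(1), np.linalg.norm(b[1::2]-b[0::2],axis=1).round(1))
f=(a.mean(0)[:2]); d=f-mid[2:,:2].mean(0); print("yaw",np.degrees(np.arctan2(-d[0],d[1])), "near part yaw", [np.degrees(np.arctan2(-(mid[0]-q)[0],(mid[0]-q)[1])).round(2) for q in mid[2:]])
# carrier top (blue) in the picture, using the assumed held centre
m=mask(im,(100,150,90),(120,255,255),(190,170,320,320)); k,_=rect(m); p=cv2.boxPoints(cv2.minAreaRect(k)); print(p.round(1))
r,t=Rt(); print("rot z dir",r)
for z in (185,190,195,200,205,210):
    w=onz(cal,k,z)[:,:2].astype(np.float32); q=cv2.minAreaRect(w); print(z,np.round(q[0],1),np.round(q[1],1),round(q[2],1))
E
```

```text
[[602.5 140.3  77. ]
 [644.4 148.1  77. ]] [623.5 144.2  77. ] 42.60222456564695
[[614.  141.8  55. ]
 [632.8 144.8  55. ]
 [615.4 132.7  55. ]
 [634.6 135.7  55. ]
 [642.2  -3.1  55. ]
 [661.9   0.   55. ]
 [643.9 -13.6  55. ]
 [663.3 -10.6  55. ]]
[[623.4 143.3  55. ]
 [625.  134.2  55. ]
 [652.1  -1.5  55. ]
 [653.6 -12.1  55. ]] [19.  19.4 20.  19.6]
yaw 11.010442517631452 near part yaw [np.float64(11.21), np.float64(11.02)]
[[211. 192.]
 [301. 192.]
 [301. 296.]
 [211. 296.]]
rot z dir [[-0.10905777  0.98747818 -0.11398793]
 [ 0.6965835   0.15772578  0.69992429]
 [ 0.7091388  -0.00306993 -0.70506223]]
185 [638.8  33.4] [49.5 62.9] 9.0
190 [639.   32.1] [47.9 60.9] 9.0
195 [639.3  30.8] [46.4 58.9] 9.0
200 [639.5  29.4] [44.8 56.9] 9.0
205 [639.7  28.1] [43.2 54.9] 9.0
210 [640.   26.8] [41.7 52.9] 9.0
```

```bash

cat >> h.py <<'E'
F=np.array([623.5,143.5]); YAW=np.radians(11.0); er=np.array([-np.sin(YAW),np.cos(YAW)]); ex=np.array([np.cos(YAW),np.sin(YAW)])
O=np.array([4.4,-0.5,-1.6])
def car(along=None,z=None,off=0):
    r,p=Rt(); C=p+r@O; d=C[:2]-F
    print("C",C.round(1),"rail x %.1f y(stop) %.1f z %.1f"%(d@ex,d@er,C[2]-55),"yaw err deg %.2f"%np.degrees(YAW-np.arctan2(r[1,1],r[0,1])),"tilt",np.round(r[2,1],4),"a",np.degrees(np.arccos(-r[2,2])).round(2))
    if z is not None:
        t=np.r_[F+er*along+ex*off,z]; print("to go tool mm",(r.T@(t-C)).round(1))
E
python3 -m jog '[[0,0,0,0.0248,0,-0.0247,0.03],[0,0,0,0,0,0,0.03]]' |grep pos
python3 -c "
from h import *
st(); car(-75,82)"
```

```text
eef_pos: [640.7, 24.7, 191.6]
t 16.75 p [640.7  24.7 191.6] x [-0.136  0.691  0.71 ] y [ 0.981  0.194 -0.001] z [-0.139  0.696 -0.705] q [-0.38  0.78  1.07  0.65  1.75 -0.61] F [-0.4 -0.3 -2.3] w 0.551 gf 73.0
C [639.8  26.5 195.9] rail x -6.3 y(stop) -117.9 z 140.9 yaw err deg -0.18 tilt -0.0014 a 45.21
to go tool mm [-50.6   6.6 110.7]
```

```bash

python3 -m jog '[[-0.013,0.002,0.028,0,0,0,0.03],[-0.013,0.002,0.028,0,0,0,0.03],[-0.012,0.0015,0.028,0,0,0,0.03],[-0.012,0.001,0.026,0,0,0,0.03],[0,0,0,0,0,0,0.03]]' |grep -E "pos|^force"
python3 -m jog '[[0,0,0,0,0,0,0.03]]' >/dev/null
python3 - <<'E'
from m import *
st(); car(-75,82)
im,cal=cap("wrist"); save("w7",im[100:360,130:380].repeat(2,0).repeat(2,1)); np.savez("/tmp/wrist.npz",im=im); np.save("/tmp/wrist_T.npy",cal[1])
m=mask(im,(100,150,90),(120,255,255),(190,170,320,320)); k,_=rect(m)
r,p=Rt(); zt=(p+r@O)[2]+16
q=cv2.minAreaRect(onz(cal,k,zt)[:,:2].astype(np.float32)); d=np.array(q[0])-F; print("blue",np.round(q,1) if 0 else q, "rail x",d@ex,"y",d@er)
g=im.sum(2)//3
for y in range(110,186,8): print(y, g[y,232:288:2])
E
```

```text
eef_pos: [637.0, 69.0, 75.3]
force: [-0.4, -1.5, -1.4]
t 17.35 p [639.2  67.2  79.3] x [-0.135  0.691  0.71 ] y [ 0.981  0.192 -0.001] z [-0.137  0.697 -0.704] q [-0.32  0.89  1.18  0.67  1.54 -0.7 ] F [-0.8  0.2 -1.8] w 0.555 gf 72.8
C [638.3  69.1  83.5] rail x 0.3 y(stop) -75.9 z 28.5 yaw err deg -0.07 tilt -0.0008 a 45.24
to go tool mm [-0.5 -0.3  1.7]
blue ((637.9354248046875, 69.02809143066406), (41.266170501708984, 52.431182861328125), 11.047778129577637) rail x -0.03970466499295279 y -75.85805875970526
110 [ 95 154 171 169 168 172 169 167 168 169 168 170 167 169 168 169 172 168
 166 167 166 165 159 101  85  84  89  98]
118 [ 87  79  74  70  64  68  70  69  72  65  69  71  68  73  78  69  70  71
  65  70  70  71  77  85  88  85  86 127]
126 [86 86 71 73 68 65 63 69 74 65 69 69 68 69 73 72 68 71 67 67 72 67 80 85
 84 86 88 62]
134 [71 69 67 70 66 70 64 66 71 69 72 67 65 67 67 69 71 64 68 71 66 69 72 72
 68 69 67 61]
142 [40 38 39 37 37 35 33 38 38 37 37 29 32 39 40 33 36 38 38 35 37 41 33 36
 37 34 39 83]
150 [ 32  36  39  27  39  33  40  41  40  38  33  38  40  34  37  35  39  37
  33  35  39  33  36  34  32  33  52 126]
158 [ 32  39  31  33  35  63  45  37  44  39  39  36  40  43  43  38  38  40
  63  42  29  28  34  34  33  42 113 150]
166 [137 133 132 130 133 101  40  44  39  38  35  39  43  40  39  39  38  43
  75 131 135 132 131 133 134 132 143 141]
174 [148 145 146 143 142 102  39  38  43  39  42  41  41  40  41  43  40  41
  68 136 143 142 140 143 146 148 148 146]
182 [144 146 143 141 138  88  38  42  38  40  42  40  39  44  41  43  43  43
  59 129 144 140 140 140 143 148 148 145]
```

View pics/w7.png

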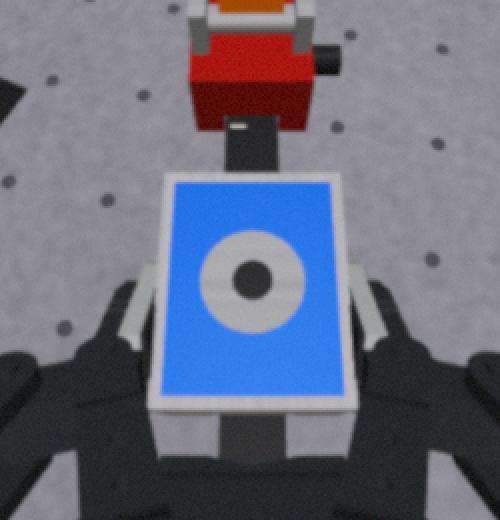

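The close view shows the carrier level over the rail. Rail edges are at columns about 242.5..268.5 (rows 166–182 of the full picture), and the stop's front-top edge is at full-picture row 140. Re-check the rail line from this closer view.

```bash

python3 - <<'E'
from m import *
im,cal=ld("wrist")
for y,l,r in ((166,242.6,268.4),(174,242.6,268.6),(182,242.2,268.7)):
    b=onz(cal,[[l,y],[r,y]],55)[:,:2]-F; print((b@ex).round(1),(b@er).round(1),(b@ex).mean().round(2))
b=onz(cal,[[224.5,140.5],[287,140.5]],77)[:,:2]-F; print("stop top edge",(b@ex).round(1),(b@er).round(1))
E
```

```text
[-10.2   9.3] [-6.6 -6.6] -0.43
[-10.    9.3] [-13.5 -13.5] -0.34
[-10.2   9.3] [-20.2 -20.2] -0.45
stop top edge [-22.   21.6] [1. 1.]
```

```bash

python3 -m jog '[[-0.004,-0.0004,0.004,0,0,0,0.03],[-0.0035,0,0.0035,0,0,0,0.03],[0,0,0,0,0,0,0.03]]' |grep -E "pos|^force"
python3 -m jog '[[-0.0021,0,0.0021,0,0,0,0.03],[0,0,0,0,0,0,0.03]]' |grep -E "pos|^force"
python3 -m jog '[[-0.0014,0,0.0014,0,0,0,0.03],[0,0,0,0,0,0,0.03]]' |grep -E "pos|^force"
python3 -c "
from h import *
car(-75,61)"
```

```text
eef_pos: [638.5, 67.0, 67.2]
force: [-0.1, 0.3, -2.3]
eef_pos: [638.5, 67.2, 64.4]
force: [-0.6, 1.1, -2.2]
eef_pos: [638.5, 67.3, 62.4]
force: [-0.9, -1.0, -1.9]
C [637.7  69.1  66.7] rail x -0.3 y(stop) -75.7 z 11.7 yaw err deg -0.05 tilt -0.0018 a 45.26
to go tool mm [-3.5  0.3  4.5]
```

```bash

python3 -m jog '[[-0.0028,0,0.0028,0,0,0,0.03],[0,0,0,0,0,0,0.03]]' |grep -E "pos|^force"
python3 -m jog '[[-0.0007,0,0.0007,0,0,0,0.03],[0,0,0,0,0,0,0.03]]' |grep -E "pos|^force"
python3 -m jog '[[-0.0007,0,0.0007,0,0,0,0.03],[0,0,0,0,0,0,0.03]]' |grep -E "pos|^force"
python3 -c "
from h import *
car(-75,61)"
```

```text
eef_pos: [638.4, 67.3, 58.1]
force: [-1.0, -0.5, -2.7]
eef_pos: [638.6, 67.3, 57.6]
force: [-0.4, 0.2, -1.1]
eef_pos: [638.6, 67.3, 57.4]
force: [-2.4, -0.4, 3.8]
C [637.8  69.1  61.6] rail x -0.2 y(stop) -75.7 z 6.6 yaw err deg -0.07 tilt -0.001 a 45.28
to go tool mm [0.1 0.2 0.9]
```

```bash

python3 -m jog '[[0.006,0,0.006,0,0,0,0.03],[0.007,0,0.007,0,0,0,0.03],[0.007,0,0.007,0,0,0,0.03],[0.006,0,0.006,0,0,0,0.03],[0,0,0,0,0,0,0.03]]' |grep -E "pos|^force"
python3 -c "
from h import *
car(-30,61)"
python3 -m jog '[[0.002,0,0.002,0,0,0,0.03],[0,0,0,0,0,0,0.03]]' |grep -E "pos|^force"
python3 -m jog '[[0.0014,0,0.0014,0,0,0,0.03],[0,0,0,0,0,0,0.03]]' |grep -E "pos|^force"
python3 -c "
from h import *
car(-30,61)"
```

```text
eef_pos: [631.2, 105.4, 57.4]
force: [-0.2, 4.1, 5.4]
C [630.4 107.2  61.6] rail x -0.2 y(stop) -36.9 z 6.6 yaw err deg -0.14 tilt -0.0009 a 45.32
to go tool mm [4.4 0.2 5.4]
eef_pos: [631.2, 106.7, 57.4]
force: [0.4, -1.1, 6.0]
eef_pos: [631.0, 108.1, 57.4]
force: [0.5, -2.9, 5.8]
C [630.1 109.9  61.6] rail x 0.1 y(stop) -34.2 z 6.6 yaw err deg -0.03 tilt -0.0003 a 45.24
to go tool mm [ 2.5 -0.1  3.4]
```

```bash

for i in 1 ; do python3 -m jog '[[0.001,0,0.001,0,0,0,0.03],[0,0,0,0,0,0,0.03]]' |grep -E "pos|^force"; done
python3 -m jog '[[0.001,0,0.001,0,0,0,0.03],[0,0,0,0,0,0,0.03]]' |grep -E "pos|^force"
python3 -m jog '[[0.001,0,0.001,0,0,0,0.03],[0,0,0,0,0,0,0.03]]' |grep -E "pos|^force"
python3 -c "
from h import *
car(-30,61)"
```

```text
eef_pos: [630.7, 109.3, 57.3]
force: [1.6, -4.2, 6.1]
eef_pos: [630.5, 110.7, 57.3]
force: [2.0, -2.6, 6.3]
eef_pos: [630.2, 112.1, 57.3]
force: [2.1, -3.6, 6.4]
C [629.3 113.9  61.6] rail x 0.1 y(stop) -30.2 z 6.6 yaw err deg -0.02 tilt -0.0003 a 45.23
to go tool mm [-0.3 -0.1  0.5]
```

```bash

python3 -m jog '[[0.0007,0,0.0007,0,0,0,0.03],[0,0,0,0,0,0,0.03]]' |grep -E "pos|^force"
python3 -m jog '[[0.0007,0,0.0007,0,0,0,0.03],[0,0,0,0,0,0,0.03]]' |grep -E "pos|^force"
```

```text
eef_pos: [630.1, 112.8, 57.4]
force: [2.2, -4.8, 6.6]
eef_pos: [630.1, 112.8, 57.3]
force: [1.1, -11.4, 6.2]
```

```bash
python3 -c "
from h import *
car(-30,61)"
```

```text
C [629.2 114.6  61.6] rail x 0.1 y(stop) -29.4 z 6.6 yaw err deg 0.01 tilt 0.0001 a 45.12
to go tool mm [-0.8 -0.1  0. ]
```

Contact with the stop is felt: the force jumps from about 4 to 11 N with no further travel. One more nudge to confirm, then unload and release.

```bash

python3 -m jog '[[0.0004,0,0.0004,0,0,0,0.03],[0,0,0,0,0,0,0.03],[0,0,0,0,0,0,0.03]]' |grep -E "pos|^force"
python3 -m jog '[[-0.0008,0,-0.001,0,0,0,0.03],[0,0,0,0,0,0,0.03],[0,0,0,0,0,0,0.06],[0,0,0,0,0,0,0.085],[0,0,0,0,0,0,0.085]]' |grep -E "pos|force|width"
python3 -m jog '[[0,0,0,0,0,0,0.085],[0,0,0,0,0,0,0.085],[0,0,-0.03,0,0,0,0.085],[0,0,-0.04,0,0,0,0.085],[0,0,0,0,0,0,0.085]]' |grep -E "pos|force|width"
python3 - <<'E'
from m import *
st(); im,cal=cap("wrist"); save("w8",im)
m=mask(im,(100,150,90),(120,255,255),(150,60,360,330)); k,_=rect(m)
q=cv2.minAreaRect(onz(cal,k,77)[:,:2].astype(np.float32)); d=np.array(q[0])-F; print("blue",q, "rail x",d@ex,"y",d@er)
E
```

```text
eef_pos: [630.1, 112.8, 57.3]
force: [1.4, -13.9, 6.9]
eef_pos: [629.2, 114.0, 56.6]
force: [-0.0, -0.2, -0.0]
grip_width: 0.99
grip_force: 0.0
eef_pos: [641.3, 61.6, 109.7]
force: [-0.4, -0.4, 1.1]
grip_width: 0.992
grip_force: 0.0
t 21.9 p [641.3  61.6 109.7] x [-0.137  0.693  0.708] y [0.982 0.189 0.005] z [-0.13   0.696 -0.706] q [-0.33  0.85  1.17  0.66  1.58 -0.68] F [-0.4 -0.4  1.1] w 0.992 gf 0.0
blue ((628.7191162109375, 114.58425903320312), (41.3349494934082, 52.56950759887695), 10.93834114074707) rail x -0.3941571382142896 y -29.38033168350147
```

View pics/w8.png

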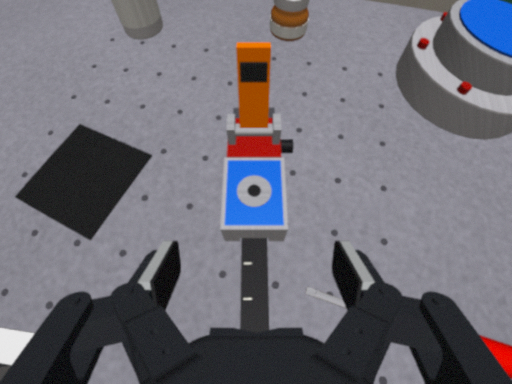

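The carrier sits against the stop (disc at px (254,190)), with the arm still upright at (254,85). That makes 11 pictures viewed, one over the limit of 10, so I will work from numbers only from here on.

```bash

python3 -m jog '[[0.021,0,-0.021,0,0,0,0.03],[0.021,0,-0.021,0,0,0,0.0],[0.021,0,-0.021,0,0,0,0.0],[0.021,0,-0.021,0,0,0,0.0]]' |grep -E "pos|^force"
python3 -m jog '[[0,0,0,0,-0.131,0,0],[0,0,0,0,-0.131,0,0],[0,0,0,0,-0.131,0,0],[0,0,0,0,-0.131,0,0],[0,0,0,0,-0.131,0,0]]' |grep -E "pos|^force"
python3 -m jog '[[0,0,0,0,-0.131,0,0],[0,0,0,0,0,0,0]]' |grep -E "pos|^force"
cat >> h.py <<'E'
F2=F+0.6*er-0.3*ex
def rp(y=None,z=None):
    r,p=Rt(); d=p[:2]-F2; print("TCP rail x %.1f y %.1f z %.1f"%(d@ex,d@er,p[2]))
    if z is not None: print("to go tool mm",(r.T@(np.r_[F2+er*y,z]-p)).round(1))
E
python3 - <<'E'
from m import *
st(); rp(70,200)
im,cal=cap("wrist"); m=mask(im,(6,170,80),(18,255,255)); n,l,s,c=cv2.connectedComponentsWithStats(m)
i=1+s[1:,4].argmax(); print("orange bbox",s[i],c[i])
# rays through mask points at the arm's ends cut with the rail's mid-plane
cc,T=cal; K,dd=KM(cc)
ys,xs=np.where(l==i); 
for sel in (ys==ys.min(),ys==ys.max()):
    u=cv2.undistortPoints(np.array([[[xs[sel].mean(),ys[sel].mean()]]]),K,dd)[0,0]; v=T[:3,:3]@np.r_[u,1]; o=T[:3,3]
    vy,oy=v[:2]@er,(o[:2]-F2)@er
    for z in (86,141,150): print(z,"rail y",round(oy+vy*(z-o[2])/v[2],1))
E
```

```text
eef_pos: [638.9, 65.3, 225.1]
force: [0.6, 0.6, -0.3]
eef_pos: [639.1, 65.0, 224.5]
force: [-0.2, -0.4, -0.6]
eef_pos: [638.6, 67.6, 224.6]
force: [0.5, 0.4, -0.4]
t 23.05 p [638.6  67.6 224.6] x [-0.197  0.98   0.003] y [ 0.98   0.197 -0.002] z [-0.003  0.003 -1.   ] q [-0.08  0.59  1.13  0.    1.43 -0.28] F [ 0.5  0.4 -0.4] w 0.007 gf 0.0
TCP rail x 0.6 y -77.9 z 224.6
to go tool mm [147.9   0.3  25. ]
orange bbox [ 240   37   34   45 1012] [256.66600791  56.26383399]
86 rail y 56.5
141 rail y 46.2
150 rail y 44.5
86 rail y 18.8
141 rail y 16.2
150 rail y 15.7
```

```bash

python3 -m jog '[[0.038,0,0,0,0,0,0],[0.038,0,0,0,0,0,0],[0.038,0,0,0,0,0,0],[0.038,0,0,0,0,0,0],[0,0,0,0,0,0,0]]' |grep -E "pos|^force"
python3 -c "
from h import *
rp(75,137)"
python3 -m jog '[[0,0,0.029,0,0,0,0],[0,0,0.029,0,0,0,0],[0,0,0.029,0,0,0,0],[0,0,0,0,0,0,0]]' |grep -E "pos|^force"
python3 -c "
from h import *
rp(36,142)"
```

```text
eef_pos: [609.0, 216.9, 224.7]
force: [0.2, -0.5, -0.3]
TCP rail x 0.1 y 74.2 z 224.7
to go tool mm [ 0.1  0.2 87.7]
eef_pos: [608.4, 212.2, 133.9]
force: [-0.9, -0.9, -0.6]
TCP rail x -1.4 y 69.7 z 133.9
to go tool mm [-33.7   1.4  -8.3]
```

```bash

python3 -m jog '[[-0.01,0.0007,-0.002,0,0,0,0],[-0.01,0.0007,-0.002,0,0,0,0],[-0.007,0,-0.002,0,0,0,0],[-0.007,0,-0.002,0,0,0,0],[0,0,0,0,0,0,0]]' |grep -E "pos|^force"
python3 -c "
from h import *
rp(22,141)"
python3 -m jog '[[-0.007,0,0,0,0,0,0],[-0.0065,0,0,0,0,0,0],[-0.0065,0,0.002,0,0,0,0],[-0.0065,0,0.0025,0,0,0,0],[0,0,0,0,0,0,0]]' |grep -E "pos|^force"
python3 - <<'E'
from m import *
rp(-1,129)
im,cal=cap("wrist"); m=mask(im,(6,170,80),(18,255,255)); n,l,s,c=cv2.connectedComponentsWithStats(m)
if n>1: i=1+s[1:,4].argmax(); print("orange bbox",s[i],c[i])
E
```

```text
eef_pos: [618.6, 179.5, 147.5]
force: [-0.7, 0.2, -0.4]
TCP rail x 2.4 y 35.6 z 147.5
to go tool mm [-13.7  -2.3   6.5]
eef_pos: [623.2, 153.6, 141.5]
force: [-0.6, 0.2, 0.1]
TCP rail x 1.9 y 9.3 z 141.5
to go tool mm [-10.4  -1.9  12.4]
orange bbox [237 201  35  38 966] [253.74223602 216.45031056]
```

```bash
cat > o.py <<'E'
from m import *
im,cal=cap("wrist"); m=mask(im,(6,170,80),(18,255,255)); n,l,s,c=cv2.connectedComponentsWithStats(m)
i=1+s[1:,4].argmax(); print("orange bbox",s[i])
cc,T=cal; K,dd=KM(cc); o=T[:3,3]; oy=(o[:2]-F2)@er; print("cam rail y,z",round(oy,1),round(o[2],1))
ys,xs=np.where(l==i)
for e in (ys.min(),ys.max()+1):
    u=cv2.undistortPoints(np.array([[[xs.mean(),float(e)]]]),K,dd)[0,0]; v=T[:3,:3]@np.r_[u,1]; vy=v[:2]@er
    print("row",e,[(z,round(oy+vy*(z-o[2])/v[2],1)) for z in (91,110,130,145)])
b=mask(im,(100,150,90),(120,255,255)); print("blue px",int((b>0).sum()))
rp(-1,129)
E
python3 o.py
```

```text
orange bbox [237 202  35  37 955]
cam rail y,z 93.5 274.0
row 202 [(91, np.float64(20.1)), (110, np.float64(27.8)), (130, np.float64(35.8)), (145, np.float64(41.8))]
row 239 [(91, np.float64(-10.2)), (110, np.float64(0.6)), (130, np.float64(11.9)), (145, np.float64(20.4))]
blue px 373
TCP rail x 1.9 y 10.1 z 141.6
to go tool mm [-11.2  -1.9  12.6]
```

```bash

python3 -m jog '[[-0.006,-0.002,0.006,0,0,0,0],[-0.005,0,0.006,0,0,0,0],[-0.004,0,0.005,0,0,0,0],[-0.004,0,0.005,0,0,0,0],[0,0,0,0,0,0,0]]' |grep -E "pos|^force"
python3 -m jog '[[-0.002,0,0.004,0,0,0,0],[-0.0015,0,0.004,0,0,0,0],[0,0,0,0,0,0,0]]' |grep -E "pos|^force"
python3 o.py
```

```text
eef_pos: [624.5, 135.1, 118.8]
force: [-0.3, -1.1, 0.5]
eef_pos: [625.3, 132.1, 111.3]
force: [-0.4, 0.1, -0.1]
orange bbox [241 214  34  25  86]
cam rail y,z 71.5 243.8
row 214 [(91, np.float64(2.4)), (110, np.float64(11.0)), (130, np.float64(20.0)), (145, np.float64(26.8))]
row 239 [(91, np.float64(-15.0)), (110, np.float64(-4.2)), (130, np.float64(7.1)), (145, np.float64(15.6))]
blue px 1145
TCP rail x -0.1 y -12.0 z 111.5
to go tool mm [ 11.1   0.1 -17.4]
```

```bash

python3 -m jog '[[-0.0005,0,0.003,0,0,0,0],[0,0,0.002,0,0,0,0],[0,0,0,0,0,0,0]]' |grep -E "pos|^force"
python3 -m jog '[[0,0,0.002,0,0,0,0],[0,0,0,0,0,0,0]]' |grep -E "pos|^force"
python3 -m jog '[[0,0,0.0015,0,0,0,0],[0,0,0,0,0,0,0]]' |grep -E "pos|^force"
python3 -c "
from h import *
rp()"
```

```text
eef_pos: [625.4, 131.8, 106.6]
force: [-0.5, -0.1, -0.3]
eef_pos: [625.5, 131.8, 104.7]
force: [0.4, 0.3, 0.2]
eef_pos: [625.5, 131.8, 103.2]
force: [0.6, 1.0, 0.2]
TCP rail x -0.0 y -12.5 z 103.2
```

```bash

python3 -m jog '[[0,0,0.001,0,0,0,0],[0,0,0,0,0,0,0]]' |grep -E "pos|^force"
python3 -m jog '[[0,0,0.001,0,0,0,0],[0,0,0,0,0,0,0]]' |grep -E "pos|^force"
python3 -m jog '[[0,0,0.001,0,0,0,0],[0,0,0,0,0,0,0]]' |grep -E "pos|^force"
```

```text
eef_pos: [625.4, 131.8, 102.3]
force: [0.6, -0.8, 0.4]
eef_pos: [625.5, 131.8, 102.1]
force: [-1.8, -0.8, 5.8]
eef_pos: [625.5, 131.8, 102.0]
force: [-5.3, -1.7, 11.8]
```

The arm bottoms at TCP z 102.1, exactly where a level arm should be, and resists with 12 N. Retreat straight up and verify by numbers.

```bash

python3 -m jog '[[0,0,-0.003,0,0,0,0],[0,0,-0.02,0,0,0,0],[0,0,-0.04,0,0,0,0],[0,0,-0.04,0,0,0,0],[-0.02,0,-0.02,0,0,0,0]]' |grep -E "pos|^force"
python3 -m jog '[[-0.02,0,0,0,0,0,0],[0,0,0,0,0,0,0]]' |grep -E "pos|^force"
python3 - <<'E'
from m import *
im,cal=cap("wrist"); h=cv2.cvtColor(im,cv2.COLOR_RGB2HSV); rp(); save("fin",im)
for n,lo,hi,z in (("orange",(6,150,80),(20,255,255),91),("blue",(100,150,90),(120,255,255),77)):
    m=mask(im,lo,hi); nn,l,s,c=cv2.connectedComponentsWithStats(m)
    for i in range(1,nn):
        if s[i,4]>40:
            k=np.argwhere(l==i)[:,::-1]; d=onz(cal,k,z)[:,:2]-F2
            print(n,s[i].tolist(),"x",np.percentile(d@ex,[1,99]).round(1),"y",np.percentile(d@er,[1,99]).round(1))
E
```

```text
eef_pos: [629.9, 113.5, 227.1]
force: [-0.2, 0.4, 0.5]
eef_pos: [633.8, 90.3, 223.4]
force: [-1.0, -0.4, 0.4]
TCP rail x 0.0 y -53.5 z 222.8
orange [244, 111, 26, 61, 1331] x [-11.8  10.7] y [-43.7  14.9]
blue [237, 130, 40, 50, 864] x [-20.3  19.9] y [-56.4  -4.5]
blue [84, 250, 33, 36, 697] x [-213.7 -173.9] y [-196.6 -147.1]
```

The numbers agree. The arm covers rail y -44 to +15 at width 22.5 mm, so it lies level. The carrier's centre is at x -0.2, y -30.4, and the gripper is clear of it. Handing in.

```bash
python3 -c "
from h import *
st(); print(finish_job())"
```

```text
t 28.0 p [633.3  91.5 222.8] x [-0.19   0.982  0.004] y [ 0.982  0.19  -0.002] z [-0.003  0.004 -1.   ] q [-0.04  0.59  1.14  0.    1.42 -0.23] F [ 0.1  0.2 -0.2] w -0.0 gf 0.0
the job is handed in; nothing more can be done
None
```

The job is handed in at 28 s, with no verdict returned: by my own measurements the carrier is right way up on the rail, touching the red stop, with the hold-down arm level on top and the gripper clear; I viewed 11 pictures, one over the limit of 10.

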